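# Clamp the pouch reel with its wing nut and cam lever

### The arm

A 6-joint arm with a two-finger parallel gripper is mounted at the origin on the work surface. World frame = base frame: x ahead of the robot, y to its left, z up, the work surface at z = 0. Lengths are in mm, angles in rad, forces in N, time in s.
With the tool pointing down it reaches from about 300 to 775 mm from the base axis. Payload 14.6 kg.
Tool frame: the origin (TCP) lies at the very end of the fingers, on their centre line; the grasp point (between the pads) lies 19 mm behind it; z points along the fingers, y is the line along which they close (so a half turn about z gives the same grasp; the last joint's range is limited). The gripper opens to 94 mm and grips with 3 to 60 N. Pads are 16 mm wide; open, the fingers measure 119 mm over their backs; the gripper's body (75 mm by 177 mm) begins 78 mm behind the grasp point.
Start: joints at [-1.315, 0.3, 1.521, -0, 1.321, -0.067], TCP at [174.466, -521.585, 205.446] pointing down, gripper open.
Joint ranges: [-3.03, 3.03], [-0.79, 2.21], [0.23, 2.52], [-1.04, 4.18], [0, 3.07], [-2.55, 2.55]. Speed limits (rad/s): [2.22, 2.22, 2.57, 3.14, 3.14, 3.14].

### API

Orientations are given as [roll, pitch, yaw] about the fixed x, y, z axes, in that order (R = Rz(yaw) Ry(pitch) Rx(roll)).
In Python, from cell import manip, camera, get_calibration gives the robot as it stands. The module is installed in compiled form; this text tells all that it offers.
- The arm moves only by the tool jog_arm, never from a script. Its argument "plan" is one flat list of numbers, 6 for each row, row after row: the shift along the world's x, y, z in m, then the turn, a rotation vector about the world's x, y, z in degrees. A call has 1 to 20 rows; each row is the pose to reach, as a shift and turn from the pose commanded when the call began; what a row does not reach only later rows make up. A row lasts 1/10 s, in which the tool goes at most 50 mm and 8.59 degrees, less where a joint would pass 70% of its speed; a pose out of reach is approached as far as the arm can. A call with a gripper value outside its range is refused whole. "claw" is the finger opening in m, from 0 to 0.094, set as the call begins (left out, the last holds). The fingers move at their own pace and stop on an object; "force" is the grip in N (left out, the last holds). Time passes only in rows, so rows that repeat a pose let the fingers close. It gives the time, the measured TCP pose, the force, the opening and the grip force at its end, in the units of the state.
- manip.read_state(): the state, without advancing time (a new reading comes with each control period).
- camera(name): name is "scene" or "side" or "wrist"; returns (picture, depth): 420x560x3 uint8, red, green, blue; 420x560 float32, mm along the optical axis (not along the pixel's ray), 0 where there is no reading.
- get_calibration(name): a dict with "fx", "fy", "cx", "cy" (pixels), "origin" and "attitude" of the camera in the world. Camera axes: x right, y down, z forward; pixel columns grow to the right and rows downward; lengths in mm; the calibration is good to about 2 mm. The wrist camera is an equidistant fisheye: a pixel r from the principal point sees the ray r / f radians off the axis. A picture is of the moment at which its call begins: read the wrist's pose just before it. get_calibration takes no time and is no camera call; for the wrist camera it gives the pose at the moment of the call.
- manip.sign_off(): hands the job in; it is judged then, once.
The state is a dict: "clock": time; "joints": joint angles; "qd": joint speeds; "effort": joint torques, N m; "eef_pos": TCP position; "eef_rot": TCP orientation; "wrist_force": force on the tool from outside, world axes, zero at the start; "moment": the same for the moment, N m; "finger_gap": finger opening in mm; "finger_force": force on a finger pad.
Only numpy, scipy, OpenCV 4.12 (cv2) and the standard library are available. Lean on these libraries where they do the work, as an engineer would, in place of code of your own. Each camera call takes 0.05 s, during which the arm holds its last target. There are 200 camera calls.

### The job

The pouch reel in the cream stand is loose on its axle. Tighten the black three-winged nut on one end of the axle (clockwise as seen from that end) until the red-tipped cam lever on the other end, swung in from its open position, starts to meet firm resistance when it points straight out from the stand; then swing the lever on past that resistance until it is fully home, pointing to the robot's side of the stand, and leave it closed. Do not knock over or push around the other things on the counter.

Things in the scene. Friction and masses are not known exactly. Their poses are not given: they have to be found in the camera images.
- stand: Cream stand fixed to the counter: base 150 x 190 x 12 mm; uprights 50 wide, 14 thick, 157 mm high at y = -55 and +49 mm; between them a blue pouch reel 140 mm across, its top 190 mm above the counter. Origin: centre of the base's underside. x away from the robot, y along the axle to the nut, z up. The axle is 120 mm up. Yaw differs from run to run; the stand never moves.
- lever (a joint): Cam lever, rad, swings level: 0 fully home at its stop, 1.69 straight out (stand -y), more is open (to 2.5); starts open. Home it points to -x, 7 degrees inward. It swings almost freely (0.06 N m) and stays where left until the clamp bites; from the bite it resists by some 14 N per rad at the grip, at most about 7 N with a rightly set nut; in the last 0.12 rad it goes over centre and stays shut.
- lever_tip (a point): Outer end of the lever, 90 mm from its pivot, at mid height of the lever (120 mm above the counter). The lever is a steel bar 12 mm thick and 18 mm high, ending in a red grip 30 mm long, 14 mm thick and 24 mm high.
- nut (a joint): Three-winged nut, rad (0 to 8), grows as it is tightened; starts 0 to 1.3, always too loose. At v the marked wing points v rad up from the stand's +x (0: +x, 1.57: up, 3.14: -x); the others are at v + 2.094 and v + 4.189. Tightening moves the upper wings towards -x. Friction holds it where left; turning takes 0.55 N m: 13 N at 42 mm from the axis.
- wing_tip (a point): Outer end of the marked wing (white mark on its outer face), 50 mm from the nut's axis. Wings are 12 mm thick and 16 mm wide along the axle, on a hub 34 mm across; the next part inboard is the stand's upright, 31 mm from the wings.
- cam: Steel cam in the lever's pivot drum (drum 44 mm across, 30 mm high), hidden; it turns with the lever and bears on the clamp inside the stand's boss. Origin: on the pivot axis. With the lever home it bears with about 165 N if the bite began straight out, and about 50 N more or less for each rad of nut beyond or short of that.
- spray: Bystander: white bottle with blue cap, 68 mm across, 170 mm tall; origin under its centre.
- wipes: Bystander: white tub with green lid, 90 mm across, 140 mm tall; origin under its centre.
- cup: Bystander: steel cup, 72 mm across, 85 mm tall; origin under its centre.
- spare_core: Bystander: cardboard ring, 80 mm across, 55 mm tall; origin under its centre.
- pouch_box: Bystander: blue box, 90 x 160 x 45 mm; origin under its centre.
- tray: Bystander: steel tray, 150 x 200 x 25 mm; origin under its centre.
- mirror: Bystander: dental mirror lying flat, 170 mm long along its x, 10 mm thick; origin on the counter under its handle.
- lever_pivot (a point): The lever's vertical pivot axis, at (0, -95, 120) mm in the stand's frame. The cam's lift is 8 mm x cos(lever - 0.12): each rad of nut tightening lowers cos(lever - 0.12) at the bite by 0.3. With the nut over 2 rad too loose hardly any bite is felt as the lever swings home. Lever torque past the bite: 1.05 N m x sin(lever - 0.12) x (rise of the cosine since the bite).
- nut_centre (a point): Centre of the nut, on the axle, at (0, 95, 120) mm in the stand's frame. The screw draws the clamp up by 2.4 mm per rad. How far the nut must go differs from run to run and cannot be seen: the right value of its joint lies somewhere from 2.8 to 4.9 rad. Half a rad either way will do.

How it is judged (in metres and radians):
On the way:
1. the clamp has already bitten (cam load over 50 N) while the lever is still well short of home (over 0.8 rad) (contact force between cam and anything else above 50 N and value of joint lever above 0.8 rad), for 0.05 s.
At the end, for the whole second after the job is handed in: The lever is fully home (within 0.1 rad of its stop) and the cam bears on the clamp with 137 to 195 N, which is so when the bite began within about 10 degrees of straight out (value of joint lever below 0.1 rad and contact force between cam and anything else between 137 and 195 N); the robot touches nothing.
It fails at once if a bystander is moved by more than 30 mm (distance of any of spray, wipes, cup, spare_core, pouch_box, tray, mirror from where it was at the start of the episode above 0.03 m).
It fails at once if a standing bystander is tipped over (angle between any of spray, wipes, cup's own z axis and vertical above 0.5 rad).
It also fails if it takes over 72 s, if anything falls off the work surface, if the arm or the gripper's body presses on something with over 40 N, if the wrist force passes 120 N, or if a joint passes its speed limit or range.

## Working session

There is one attempt and no reset: what is moved stays moved. The work goes in short steps, Python scripts to look and compute and a tool call to move; the robot and the scene stay as the last step left them, time stands still between calls to the robot, and variables do not carry over. Pictures are saved under pics/ and viewed, at most 10 in all, crops included, and the job is handed in when it is done.

Besides the shell and the picture viewer there is one more tool, called after "Emit:" by a JSON object that holds its "name" and its "arguments". jog_arm: Moves the arm, as the interface text tells. Its arguments: {"type":"object","properties":{"plan":{"type":"array"},"claw":{"type":"number"},"force":{"type":"number"}},"required":["plan"]}

```bash
mkdir -p pics; cat > h.py <<'E'
import numpy as np,cv2
from cell import manip,camera,get_calibration
def Rm(a):
    a=np.array(a,float)
    if a.shape==(3,3): return a
    from scipy.spatial.transform import Rotation as R
    return R.from_euler('xyz',a).as_matrix() if a.size==3 else R.from_quat(a).as_matrix()
def cloud(n):
    c=get_calibration(n);p,d=camera(n);v,u=np.mgrid[:420,:560]
    P=np.stack([(u-c['cx'])/c['fx']*d,(v-c['cy'])/c['fy']*d,d],-1)
    return p,d,P@Rm(c['attitude']).T+np.array(c['origin'])
E
python3 - <<'E'
from h import *
s=manip.read_state();print({k:np.round(v,3).tolist() for k,v in s.items()})
for n in('scene','side'):
    print(n,get_calibration(n))
    p,d,P=cloud(n);cv2.imwrite(f'pics/{n}.png',cv2.cvtColor(p,cv2.COLOR_RGB2BGR));np.savez(f'{n}.npz',p=p,d=d,P=P)
E
```

```text
{'clock': 0.0, 'joints': [-1.315, 0.3, 1.522, 0.0, 1.321, -0.067], 'qd': [-0.003, 0.001, 0.0, 0.0, 0.0, 0.0], 'effort': [0.002, -53.18, -35.274, 0.071, 0.024, -0.0], 'eef_pos': [174.401, -521.338, 204.887], 'eef_rot': [-3.14, -0.0, 0.323], 'wrist_force': [0.246, -0.659, -0.039], 'moment': [0.038, 0.001, -0.047], 'finger_force': 0.0, 'finger_gap': 93.681}
scene {'fx': 521.5997057166536, 'fy': 521.5997057166536, 'cx': 278.5101971331195, 'cy': 210.028020049223, 'origin': array([1035.23463162,  561.18622498, 1143.87027167]), 'attitude': array([-2.47987745, -0.01533985,  2.44887604])}
side {'fx': 531.0103335637117, 'fy': 531.0103335637117, 'cx': 289.7896075303103, 'cy': 211.64898442693928, 'origin': array([   54.94525413, -1220.28222368,   810.60527803]), 'attitude': array([-2.07938722,  0.02174272, -0.38841081])}
```

View pics/scene.png

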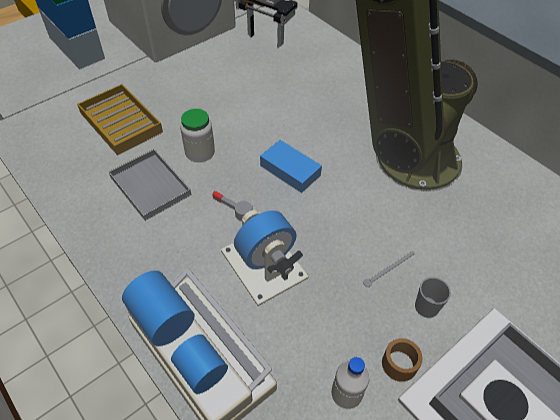

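View pics/side.png

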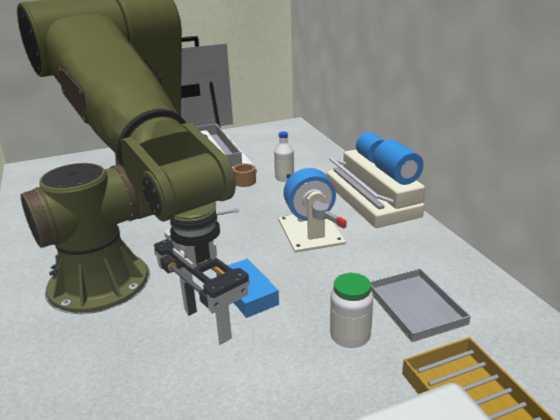

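Scene view: the stand base is at about (265,260), the nut at (285,262) facing the camera, and the red lever tip at (218,195). Side view: the lever is on the near side, with its tip at (341,222). The area around the stand is mostly clear, with the wipes, blue box and mirror nearby.

```bash
python3 - <<'E'
from h import *
for n in('scene','side'):
    z=np.load(n+'.npz');p=z['p'];P=z['P'];d=z['d'];hsv=cv2.cvtColor(p,cv2.COLOR_RGB2HSV).astype(int)
    H,S,V=hsv[...,0],hsv[...,1],hsv[...,2]
    win=np.zeros(d.shape,bool)
    if n=='scene': win[180:310,205:320]=1
    else: win[160:255,270:360]=1
    win&=d>0
    red=win&((H<8)|(H>172))&(S>130)
    print(n,'red',red.sum(),P[red].mean(0),np.ptp(P[red],axis=0),'zmax',P[red][:,2].max())
    base=win&(P[...,2]>6)&(P[...,2]<18)&(S>12)&(V>150)&(H<40)
    q=P[base];r=cv2.minAreaRect(q[:,:2].astype(np.float32));print('base',base.sum(),r)
    bl=win&(H>95)&(H<125)&(S>100);print('reel',P[bl].mean(0),P[bl].max(0),P[bl].min(0))
    dk=win&(V<75)&(P[...,2]>60);print('dark',dk.sum(),P[dk].mean(0) if dk.any() else 0)
    im=cv2.resize(cv2.cvtColor(p,cv2.COLOR_RGB2BGR)[180:310,205:320] if n=='scene' else cv2.cvtColor(p,cv2.COLOR_RGB2BGR)[160:255,270:360],None,fx=4.5,fy=4.5,interpolation=cv2.INTER_CUBIC);cv2.imwrite(f'pics/c_{n}.png',im)
    # bystanders
    for nm,(u,v) in ({'wipes':(196,120),'spray':(356,366),'box':(290,160),'cup':(432,290),'mir1':(368,283),'mir2':(412,254),'tray':(150,183)} if n=='scene' else {'wipes':(352,285),'spray':(283,135),'box':(250,280),'core':(243,170),'tray':(420,300)}).items(): print(nm,P[v,u].round())
E
```

```text
scene red 47 [ 604.67889936 -177.27479054  122.20734616] [ 70.46644191 124.11120072 137.73761596] zmax 136.06680084218704
base 163 ((595.9304809570312, -0.48919677734375), (190.8079071044922, 149.61627197265625), 82.2214584350586)
reel [583.65159274  -6.24061607 150.13871434] [670.80300105  48.32621144 194.91351016] [ 305.41529449 -186.09649523   -2.89216129]
dark 403 [609.46382603  73.83815741 132.03068515]
wipes [ 499. -423.  140.]
spray [666. 373. 169.]
box [ 334. -206.   46.]
cup [342. 331.  40.]
mir1 [432. 210.  10.]
mir2 [277. 221.   5.]
tray [ 679. -418.    5.]
side red 72 [ 612.95845899 -163.52325101  121.03898101] [176.95366324 392.73890717 107.22034905] zmax 133.80895894191292
base 1159 ((597.53125, -6.1445465087890625), (191.72386169433594, 150.3601531982422), 82.64825439453125)
reel [580.95963329  -6.94892716 155.76600874] [776.08313655 244.51199609 192.89372372] [524.98396454 -37.04159911  30.57962009]
dark 6 [569.51705439  91.82177495 145.84448809]
wipes [ 498. -441.  138.]
spray [659. 352. 167.]
box [ 345. -214.   44.]
core [533. 427.  31.]
tray [ 706. -402.    3.]
```

View pics/c_scene.png

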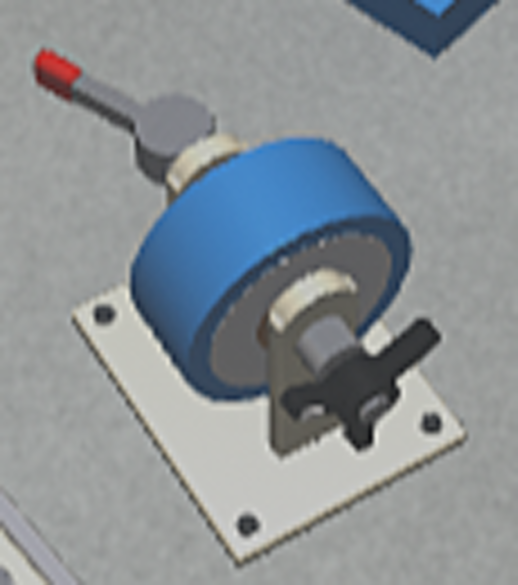

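The crop shows the nut's wings at upper right, left and lower in the picture (stand -x up, +x, and down). The lever is open and its red tip is at top left. Next I'll refine the stand frame, lever angle and nut angle.

```bash
python3 - <<'E'
from h import *
C=np.array([597.,-4.,0]);yaw=np.radians(-7.6);c,s=np.cos(yaw),np.sin(yaw);R=np.array([[c,-s,0],[s,c,0],[0,0,1]])
for n in('scene','side'):
    z=np.load(n+'.npz');p=z['p'];P=z['P'];d=z['d'];hsv=cv2.cvtColor(p,cv2.COLOR_RGB2HSV).astype(int);H,S,V=hsv[...,0],hsv[...,1],hsv[...,2]
    L=(P-C)@R   # stand frame
    near=(d>0)&(abs(L[...,0])<130)&(abs(L[...,1])<220)
    red=near&((H<8)|(H>172))&(S>130)&(L[...,2]>90)&(L[...,1]<-100)
    q=L[red];print(n,'red',len(q),q.mean(0).round(1),q.min(0).round(),q.max(0).round())
    top=near&(L[...,2]>128)&(L[...,2]<142)&(L[...,1]<-65)&(L[...,1]>-125)&(S<60)
    q=L[top];print('drum top',len(q),q.mean(0).round(1),q.min(0).round(),q.max(0).round())
    b=near&(L[...,2]>7)&(L[...,2]<17)&(S<70)
    r=cv2.minAreaRect(L[b][:,:2].astype(np.float32));print('base',b.sum(),r, L[b][:,2].mean())
    bl=near&(H>95)&(H<125)&(S>100)&(L[...,2]>185);print('reel top',L[bl].mean(0).round(1),L[bl].min(0).round(1),L[bl].max(0).round(1))
    if n=='scene':
        cal=get_calibration(n);o=(np.array(cal['origin'])-C)@R
        v,u=np.mgrid[:420,:560];D=np.stack([(u-cal['cx'])/cal['fx'],(v-cal['cy'])/cal['fy'],np.ones_like(d)],-1)@Rm(cal['attitude']).T@R
        Q=o+D*((103-o[1])/D[...,1])[...,None]
        m=(V<70)&near&(L[...,1]>82)&(L[...,2]>50);rx=Q[...,0];rz=Q[...,2]-120
        rad=np.hypot(rx,rz);a=np.degrees(np.arctan2(rz,rx))%360
        print('dark',m.sum(),L[m].mean(0).round(1),L[m].min(0).round(),L[m].max(0).round())
        k=m&(rad>26)&(rad<62);print(np.histogram(a[k],36,(0,360))[0])
        w=near&(V>150)&(S<50)&(L[...,1]>90)&(rad<60);print('white',[(int(x),int(y)) for x,y in zip(u[w],v[w])],a[w].round(),rad[w].round())
E
```

```text
scene red 44 [  33.2 -163.6  130.5] [  25. -177.  117.] [  42. -151.  136.]
drum top 213 [  2.  -92.3 134.4] [ -21. -125.  128.] [ 22. -71. 140.]
base 1726 ((-8.310855865478516, -3.9950714111328125), (203.573974609375, 414.2705383300781), 12.485809326171875) 11.821100638439665
reel top [  0.9  13.3 188.3] [-31.6 -19.7 185. ] [ 34.5  43.7 194.9]
dark 335 [ -1.1 101.  134.2] [-46.  82.  80.] [ 43. 116. 151.]
[ 0  0  2 19 21 16 11 15 12  7  5 13 20 17 15 14  0  0  0  0  0  0  0  0
  0  2 12  6  2  0  0  0  0  0  0  0]
white [(295, 262), (294, 263), (293, 264), (292, 270), (275, 271), (291, 271), (290, 272), (289, 273), (282, 278), (283, 279), (285, 280)] [166. 169. 173. 229.  26. 236. 242. 248. 283. 277. 269.] [27. 24. 21. 30. 31. 30. 30. 31. 36. 42. 52.]
side red 69 [  32.1 -172.4  125. ] [  23. -182.  111.] [  41. -158.  134.]
drum top 147 [ -0.5 -96.2 133.8] [ -21. -120.  128.] [ 21. -65. 138.]
base 1195 ((0.5613327026367188, -42.58808898925781), (151.24209594726562, 283.2529296875), 0.2958122789859772) 11.737295310130683
reel top [ -1.1   4.8 188.1] [-32.4 -27.5 185. ] [ 28.4  39.4 192.9]
```

Emit:
{"name": "jog_arm", "arguments": {"plan": [0.01,0.01,0.05,0,0,4,0.39,0.62,0.055,0,0,63.9,0.39,0.62,0.055,0,0,63.9,0.39,0.62,0.055,0,0,63.9,0.39,0.62,0.055,0,0,63.9,0.39,0.62,0.055,0,0,63.9,0.39,0.62,0.055,0,0,63.9,0.39,0.62,0.055,0,0,63.9,0.39,0.62,0.055,0,0,63.9,0.39,0.62,0.055,0,0,63.9,0.39,0.62,0.055,0,0,63.9,0.39,0.62,0.055,0,0,63.9,0.39,0.62,0.055,0,0,63.9,0.39,0.62,0.055,0,0,63.9,0.39,0.62,0.055,0,0,63.9,0.39,0.62,0.055,0,0,63.9,0.39,0.62,0.055,0,0,63.9,0.39,0.62,0.055,0,0,63.9], "claw": 0, "force": 60}}

```text
clock: 1.9
eef_pos: [564.2, 98.2, 259.9]
eef_rot: [-3.141, 0.0, 1.439]
wrist_force: [-0.1, -0.6, -0.2]
finger_gap: 0.2
finger_force: 0.0
```

```bash
python3 - <<'E'
from h import *
p,d=camera('wrist');c=get_calibration('wrist');print(c)
cv2.imwrite('pics/w1.png',cv2.cvtColor(p,cv2.COLOR_RGB2BGR));np.savez('w1.npz',p=p,d=d)
E
```

```text
{'fx': 325.19226210127806, 'fy': 325.19226210127806, 'cx': 281.5122547977757, 'cy': 210.07307881154276, 'origin': array([575.42260531, 180.04999384, 440.00899184]), 'attitude': array([ 2.85300077e+00, -1.43777821e-03, -1.33084399e-01])}
```

View pics/w1.png

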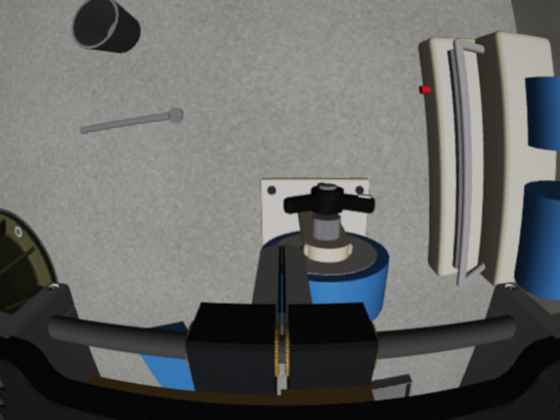

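The wrist view shows the nut at (326,200), with wing ends at (288,207) on the -x side and (372,205) on the +x side. The closed fingertips are at about (282,250). I'll compute the nut position from depth here.

```bash
cat >> h.py <<'E'
C=np.array([597.,-4.,0]);yaw=np.radians(-7.6);_c,_s=np.cos(yaw),np.sin(yaw);RS=np.array([[_c,-_s,0],[_s,_c,0],[0,0,1]])
def wcloud(d,c):
    v,u=np.mgrid[:420,:560];x=(u-c['cx'])/c['fx'];y=(v-c['cy'])/c['fy'];r=np.hypot(x,y)+1e-9;t=np.tan(r)/r
    P=np.stack([x*t*d,y*t*d,d],-1)
    return (P@Rm(c['attitude']).T+np.array(c['origin'])-C)@RS
def wnut():
    c=get_calibration('wrist');p,d=camera('wrist');L=wcloud(d,c);V=p.max(-1)
    m=(d>0)&(V<70)&(abs(L[...,0])<65)&(L[...,1]>80)&(L[...,1]<115)&(L[...,2]>75)&(L[...,2]<180)
    return L[m],p
E
python3 - <<'E'
from h import *
q,p=wnut();print(len(q),q.min(0).round(1),q.max(0).round(1))
for x in range(-52,56,6):
    k=(q[:,0]>=x)&(q[:,0]<x+6)
    if k.any(): print(x,k.sum(),np.percentile(q[k],[5,50,95],axis=0)[:,1:].round(1).tolist())
c=get_calibration('wrist');d=np.load('w1.npz')['d'];L=wcloud(d,c)
b=(abs(L[...,0])<90)&(L[...,1]>60)&(L[...,1]<105)&(abs(L[...,2]-12)<5);print('base',L[b].min(0),L[b].max(0),b.sum())
E
```

```text
1751 [-43.   85.2  77.6] [ 44.9 112.4 150.7]
-46 52 [[92.9, 143.9], [98.4, 146.8], [103.6, 148.6]]
-40 95 [[92.1, 144.4], [99.2, 148.5], [104.5, 149.9]]
-34 97 [[91.5, 141.2], [98.7, 145.7], [104.6, 147.8]]
-28 102 [[90.7, 137.6], [98.5, 142.1], [104.6, 144.6]]
-22 100 [[90.6, 133.3], [98.7, 138.6], [104.8, 140.7]]
-16 160 [[86.5, 122.3], [100.2, 133.7], [108.9, 137.4]]
-10 189 [[87.2, 119.9], [100.5, 134.8], [110.1, 137.3]]
-4 175 [[86.5, 119.8], [99.0, 136.9], [111.9, 138.0]]
2 157 [[86.8, 125.4], [99.8, 136.7], [112.1, 138.3]]
8 144 [[87.9, 124.4], [99.0, 134.2], [109.2, 135.8]]
14 110 [[91.8, 129.3], [99.7, 136.4], [106.7, 138.6]]
20 106 [[91.9, 136.3], [98.9, 139.7], [104.9, 141.9]]
26 98 [[91.8, 140.5], [98.7, 143.4], [104.4, 145.5]]
32 93 [[91.8, 144.5], [98.3, 146.9], [104.0, 148.7]]
38 69 [[92.5, 145.0], [99.0, 148.5], [104.4, 149.3]]
44 4 [[96.7, 143.1], [98.4, 144.3], [99.7, 144.5]]
base [-73.16668027  60.03153752   7.00320331] [76.46680238 97.56138174 16.88868158] 1700
```

Emit:
{"name": "jog_arm", "arguments": {"plan": [0,0,-0.05,0,0,0,0,0,-0.09,0,0,0,0,0,-0.1,0,0,0,0,0,-0.106,0,0,0,0,0,-0.112,0,0,0,0,0,-0.118,0,0,0,0,0,-0.124,0,0,0,0,0,-0.13,0,0,0,0,0,-0.136,0,0,0,0,0,-0.142,0,0,0,0,0,-0.148,0,0,0,0,0,-0.153,0,0,0,0,0,-0.153,0,0,0]}}

```text
clock: 3.3
eef_pos: [561.8, 98.9, 106.8]
eef_rot: [-3.135, 0.001, 1.439]
wrist_force: [-5.4, 1.0, 2.6]
finger_gap: 0.5
finger_force: 2.1
```

Emit:
{"name": "jog_arm", "arguments": {"plan": [0,0,0.05,0,0,0,0,0,0.1,0,0,0,0,0,0.1,0,0,0]}}

```text
clock: 3.6
eef_pos: [567.2, 98.7, 215.9]
eef_rot: [3.129, -0.003, 1.438]
wrist_force: [0.8, 0.1, -1.2]
finger_gap: 0.2
finger_force: 0.0
```

```bash
sed -i 's/C=np.array(\[597.,-4.,0\])/C=np.array([598.8,-1.5,0])/' h.py; cat >> h.py <<'E'
def nutprint():
    q,p=wnut();print(len(q),q.min(0).round(1),q.max(0).round(1))
    for x in range(-54,60,6):
        k=(q[:,0]>=x)&(q[:,0]<x+6)
        if k.sum()>5: print(x,k.sum(),np.percentile(q[k],[5,50,95],axis=0)[:,2].round(1).tolist())
    return p
E
python3 - <<'E'
from h import *
p=nutprint();cv2.imwrite('pics/w2.png',cv2.resize(cv2.cvtColor(p,cv2.COLOR_RGB2BGR)[120:320,200:440],None,fx=2.5,fy=2.5))
E
```

```text
2136 [-46.6  83.2  94.3] [ 40.5 109.6 172.1]
-48 84 [105.5, 108.0, 109.4]
-42 100 [104.9, 110.3, 112.2]
-36 116 [108.6, 112.7, 114.4]
-30 120 [111.2, 115.3, 117.4]
-24 123 [113.2, 117.8, 120.1]
-18 231 [119.5, 128.8, 133.2]
-12 240 [120.1, 134.5, 136.8]
-6 372 [124.6, 145.0, 168.6]
0 283 [122.4, 168.2, 170.8]
6 142 [120.8, 134.9, 170.2]
12 42 [120.3, 127.0, 130.8]
18 82 [105.8, 111.5, 114.1]
24 80 [102.6, 107.3, 109.6]
30 77 [97.3, 102.1, 105.4]
36 44 [95.4, 99.0, 100.7]
```

View pics/w2.png

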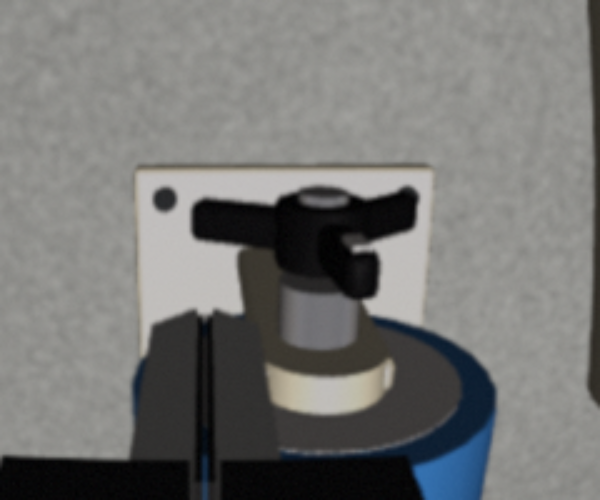

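The nut is now at about 82° (1.43 rad): the left wing is at 202° and the right at 322°. Next I'll push the marked wing over the top and down.

Emit:
{"name": "jog_arm", "arguments": {"plan": [0.046,-0.006,0,0,0,0,0.0852,-0.0114,0,0,0,0,0.0852,-0.0114,-0.03,0,0,0,0.0852,-0.0114,-0.059,0,0,0,0.074,-0.0099,-0.059,0,0,0,0.064,-0.0086,-0.059,0,0,0,0.054,-0.0072,-0.059,0,0,0,0.045,-0.006,-0.059,0,0,0,0.037,-0.0049,-0.059,0,0,0,0.029,-0.0039,-0.059,0,0,0,0.021,-0.0028,-0.059,0,0,0,0.013,-0.0017,-0.059,0,0,0,0.006,-0.0008,-0.059,0,0,0,0,0,-0.059,0,0,0,0,0,-0.066,0,0,0,0,0,-0.073,0,0,0,0,0,-0.08,0,0,0,0,0,-0.086,0,0,0,0,0,-0.0914,0,0,0,0,0,-0.0914,0,0,0]}}

```text
clock: 5.65
eef_pos: [557.9, 99.2, 112.1]
eef_rot: [-3.123, 0.002, 1.439]
wrist_force: [-33.5, 4.9, 6.3]
finger_gap: 0.3
finger_force: 13.7
```

Emit:
{"name": "jog_arm", "arguments": {"plan": [0,0,0.05,0,0,0,0,0,0.1,0,0,0,0,0,0.1,0,0,0]}}

```text
clock: 5.95
eef_pos: [566.5, 98.7, 222.2]
eef_rot: [3.132, -0.002, 1.438]
wrist_force: [-0.2, -0.0, 0.0]
finger_gap: 0.6
finger_force: 0.0
```

```bash
python3 - <<'E'
from h import *
p=nutprint();cv2.imwrite('pics/w3.png',cv2.resize(cv2.cvtColor(p,cv2.COLOR_RGB2BGR)[120:320,200:440],None,fx=2.5,fy=2.5))
E
```

```text
2101 [-48.6  82.6  88.7] [ 36.8 109.6 170.5]
-54 11 [112.3, 113.4, 114.8]
-48 100 [112.9, 114.7, 116.3]
-42 84 [115.0, 116.6, 118.0]
-36 112 [114.4, 118.0, 119.4]
-30 115 [115.4, 119.5, 121.2]
-24 114 [116.6, 121.1, 122.7]
-18 224 [119.8, 128.1, 132.6]
-12 229 [120.5, 134.6, 136.7]
-6 226 [121.5, 137.1, 143.1]
0 332 [126.2, 151.4, 166.5]
6 257 [123.5, 166.9, 169.7]
12 104 [122.9, 167.4, 169.1]
18 65 [98.6, 105.7, 108.5]
24 70 [95.0, 100.8, 103.9]
30 55 [91.5, 95.9, 98.3]
```

The nut is now at about 194° (3.39 rad). Next I'll probe with the lever and compute the push path.

```bash
cat >> h.py <<'E'
def fc(l,gap=0,along=76,a=12.5,b=8):
    f=np.radians(173)+l;u=np.array([np.cos(f),np.sin(f)]);n=np.array([-u[1],u[0]])
    off=np.array([np.sign(n[0])*a,np.sign(n[1])*b]);h=off@n
    c=(along+off@u)*u+(7+h+gap)*n if True else 0
    s=np.array([0,-95])+c
    return (RS[:2,:2]@s)+C[:2]
def lev(pos):  # lever angle from a finger centre in contact
    from scipy.optimize import brentq
    def g(l):
        f=np.radians(173)+l;n=np.array([-np.sin(f),np.cos(f)]);s=RS[:2,:2].T@(np.array(pos[:2])-C[:2])-[0,-95]
        return s@n-(7+12.5*abs(n[0])+8*abs(n[1]))
    x=np.linspace(-.1,2.6,55);G=[g(t) for t in x]
    return [brentq(g,x[i],x[i+1]) for i in range(54) if G[i]*G[i+1]<0]
def levtorque(pos,F):
    s=np.array(pos[:2])-C[:2]-RS[:2,:2]@[0,-95]
    return (s[0]*F[1]-s[1]*F[0])/1000
E
python3 - <<'E'
from h import *
print(manip.read_state()['eef_pos'])
print('start',fc(2.12,18).round(1))
for l in np.arange(2.12,-.06,-.1): print(round(l,2),fc(l).round(1).tolist())
p,d,P=cloud('side');L=(P-C)@RS;hsv=cv2.cvtColor(p,cv2.COLOR_RGB2HSV);m=((hsv[...,0]<8)|(hsv[...,0]>172))&(hsv[...,1]>130)&(abs(L[...,0])<130)&(L[...,1]<-100)&(L[...,1]>-210)&(L[...,2]>90);q=L[m].mean(0)-[0,-95,0];print(m.sum(),q,np.degrees(np.arctan2(q[1],q[0]))%360-173)
E
```

```text
[565.4668679   98.52420601 218.55468817]
start [ 645.7 -154.9]
2.12 [628.4, -160.1]
2.02 [621.2, -162.6]
1.92 [613.8, -164.4]
1.82 [606.3, -165.4]
1.72 [598.6, -165.7]
1.62 [588.9, -181.1]
1.52 [581.4, -179.8]
1.42 [574.0, -177.8]
1.32 [566.9, -175.1]
1.22 [560.1, -171.7]
1.12 [553.6, -167.6]
1.02 [547.6, -162.9]
0.92 [542.1, -157.7]
0.82 [537.1, -151.9]
0.72 [532.8, -145.6]
0.62 [529.1, -138.9]
0.52 [526.1, -131.9]
0.42 [523.8, -124.6]
0.32 [522.2, -117.2]
0.22 [521.4, -109.6]
0.12 [496.5, -98.7]
0.02 [497.2, -91.1]
71 [ 30.66367479 -80.24854126 124.81948178] 117.91229727218251
```

Emit:
{"name": "jog_arm", "arguments": {"plan": [0.01,-0.03,0.014,0,0,0,0.0835,-0.2534,0.014,0,0,0,0.0835,-0.2534,0.014,0,0,0,0.0835,-0.2534,0.014,0,0,0,0.0835,-0.2534,0.014,0,0,0,0.0835,-0.2534,0.014,0,0,0,0.0835,-0.2534,0.014,0,0,0,0.0835,-0.2534,-0.03,0,0,0,0.0835,-0.2534,-0.07,0,0,0,0.0835,-0.2534,-0.111,0,0,0,0.0835,-0.2534,-0.111,0,0,0,0.0835,-0.2534,-0.111,0,0,0]}}

```text
clock: 7.25
eef_pos: [647.8, -154.4, 105.0]
eef_rot: [-3.14, -0.0, 1.438]
wrist_force: [0.7, 0.6, 1.1]
finger_gap: 0.8
finger_force: 0.0
```

Emit:
{"name": "jog_arm", "arguments": {"plan": [-0.018,-0.005,0,0,0,0,-0.026,-0.008,0,0,0,0,-0.036,-0.011,0,0,0,0,-0.043,-0.013,0,0,0,0,-0.05,-0.0165,0,0,0,0,-0.056,-0.02,0,0,0,0,-0.06,-0.0235,0,0,0,0,-0.064,-0.0245,0,0,0,0]}}

```text
clock: 8.05
eef_pos: [583.8, -180.0, 105.1]
eef_rot: [3.141, 0.0, 1.438]
wrist_force: [0.9, 0.0, 0.5]
finger_gap: 0.5
finger_force: 0.5
```

```bash
cat > r.py <<'E'
from h import *
s=manip.read_state();pos,F=s['eef_pos'],s['wrist_force'];l=lev(pos);T=levtorque(pos,F)
print(np.round(pos,1),np.round(F,2),s['moment'],'lever',l,'T',T)
for x in l: print('cb',np.cos(x-.12)-(abs(T)-.06)/1.05/np.sin(x-.12))
E
python3 r.py
```

```text
[ 583.8 -180.   105.1] [0.91 0.05 0.51] [ 0.06469816 -0.23853185 -0.04039709] lever [1.5505859572719958] T 0.07669755032358828
cb 0.1236913907230779
```

Emit:
{"name": "jog_arm", "arguments": {"plan": [-0.005,0.001,0,0,0,0,-0.01,0.002,0,0,0,0,-0.017,0.005,0,0,0,0]}}

```text
clock: 8.35
eef_pos: [566.6, -174.5, 105.0]
eef_rot: [3.142, 0.0, 1.438]
wrist_force: [1.5, -2.0, -0.5]
finger_gap: 0.5
finger_force: 1.1
```

```bash
python3 r.py
```

```text
[ 566.6 -174.5  105. ] [ 1.52 -1.97 -0.52] [-0.47969469 -0.3010404  -0.00663665] lever [1.3124114756735445] T 0.1583001138788569
cb 0.26867440471556114
```

Emit:
{"name": "jog_arm", "arguments": {"plan": [-0.007,0.003,0,0,0,0,-0.0135,0.0075,0,0,0,0,-0.017,0.01,0,0,0,0,-0.0195,0.012,0,0,0,0]}}

```text
clock: 8.75
eef_pos: [547.3, -162.3, 105.2]
eef_rot: [3.141, 0.0, 1.438]
wrist_force: [4.4, -3.2, -1.1]
finger_gap: 0.3
finger_force: 2.6
```

```bash
python3 r.py
```

```text
[ 547.3 -162.3  105.2] [ 4.37 -3.24 -1.07] [-0.62158021 -0.80765368 -0.03443006] lever [1.0117056377575133] T 0.417183957597394
cb 0.19092353142648083
```

Emit:
{"name": "jog_arm", "arguments": {"plan": [-0.003,0.002,0,0,0,0,-0.0055,0.0055,0,0,0,0,-0.008,0.008,0,0,0,0,-0.0105,0.011,0,0,0,0]}}

```text
clock: 9.15
eef_pos: [537.2, -151.7, 105.2]
eef_rot: [3.14, 0.001, 1.438]
wrist_force: [5.3, -3.6, -1.4]
finger_gap: 0.9
finger_force: 3.3
```

```bash
python3 r.py
```

```text
[ 537.2 -151.7  105.2] [ 5.27 -3.59 -1.36] [-0.87834716 -1.07791139  0.01359976] lever [0.818138918313696] T 0.4712768845328001
cb 0.15668004639534416
```

Emit:
{"name": "jog_arm", "arguments": {"plan": [-0.0025,0.003,0,0,0,0,-0.0045,0.0065,0,0,0,0,-0.006,0.009,0,0,0,0,-0.008,0.013,0,0,0,0]}}

```text
clock: 9.55
eef_pos: [529.3, -138.8, 105.2]
eef_rot: [3.14, 0.001, 1.438]
wrist_force: [6.3, -5.3, -1.1]
finger_gap: 0.6
finger_force: 3.4
```

```bash
python3 r.py
```

```text
[ 529.3 -138.8  105.2] [ 6.3  -5.27 -1.11] [-0.96343937 -1.07865948  0.03148166] lever [0.6192508772783375] T 0.5719698528582599
cb -0.14048572641907764
```

The bite estimates are about cos≈0.2 at the bite, so the nut needs roughly 0.6 rad more. I'll let the lever back out, then tighten further.

Emit:
{"name": "jog_arm", "arguments": {"plan": [0.008,-0.013,0,0,0,0,0.018,-0.024,0,0,0,0,0.031,-0.033,0,0,0,0,0.045,-0.039,0,0,0,0,0.06,-0.041,0,0,0,0,0.085,-0.03,0,0,0,0,0.095,-0.025,0.04,0,0,0,0.1,-0.02,0.085,0,0,0,0.11,0.0,0.12,0,0,0,0.126,0.226,0.12,0,0,0,0.126,0.226,0.12,0,0,0,0.126,0.226,0.12,0,0,0,0.126,0.226,0.12,0,0,0,0.126,0.226,0.12,0,0,0,0.126,0.226,0.12,0,0,0,0.126,0.226,0.12,0,0,0]}}

```text
clock: 11.15
eef_pos: [654.6, 87.8, 224.7]
eef_rot: [-3.14, 0.0, 1.439]
wrist_force: [-0.2, 0.4, 0.1]
finger_gap: 0.9
finger_force: 0.0
```

```bash
python3 - <<'E'
from h import *
print(manip.read_state()['eef_pos'])
p=nutprint()
p,d,P=cloud('side');L=(P-C)@RS;hsv=cv2.cvtColor(p,cv2.COLOR_RGB2HSV);m=((hsv[...,0]<8)|(hsv[...,0]>172))&(hsv[...,1]>130)&(abs(L[...,0])<130)&(L[...,1]<-100)&(L[...,1]>-210)&(L[...,2]>90);q=L[m].mean(0)-[0,-95,0];print(m.sum(),q,np.degrees(np.arctan2(q[1],q[0]))%360-173)
E
```

```text
[654.56591721  87.80684807 224.6634213 ]
1965 [-48.8  83.   89.4] [ 35.7 109.6 170.8]
-54 7 [112.7, 113.3, 114.0]
-48 68 [112.8, 114.6, 115.6]
-42 79 [114.5, 116.3, 117.7]
-36 91 [112.7, 117.6, 119.1]
-30 87 [116.0, 119.2, 120.9]
-24 92 [117.1, 120.8, 122.0]
-18 111 [119.9, 129.5, 132.3]
-12 175 [123.7, 134.4, 136.3]
-6 169 [121.3, 136.6, 138.2]
0 166 [121.5, 142.9, 166.5]
6 307 [122.1, 158.7, 169.5]
12 317 [110.0, 128.7, 168.3]
18 107 [101.5, 106.5, 109.9]
24 108 [94.2, 100.0, 103.6]
30 81 [91.0, 94.5, 97.4]
54 [-35.72687651 -81.25320652 126.23473175] 73.26500144452768
```

Emit:
{"name": "jog_arm", "arguments": {"plan": [0,0,-0.04,0,0,0,0,0,-0.071,0,0,0,0,0,-0.071,0,0,0,-0.012,0.0016,-0.071,0,0,0,-0.018,0.0024,-0.071,0,0,0,-0.024,0.0032,-0.071,0,0,0,-0.03,0.004,-0.071,0,0,0,-0.036,0.0048,-0.071,0,0,0,-0.041,0.0055,-0.071,0,0,0,-0.0455,0.006,-0.071,0,0,0,-0.0455,0.006,-0.071,0,0,0]}}

```text
clock: 12.35
eef_pos: [611.4, 92.4, 157.5]
eef_rot: [3.134, -0.001, 1.437]
wrist_force: [6.8, -3.2, 4.0]
finger_gap: 0.7
finger_force: 4.0
```

Back off, lift, and measure.

Emit:
{"name": "jog_arm", "arguments": {"plan": [0.02,-0.0026,0,0,0,0,0.044,-0.006,0.04,0,0,0,0.044,-0.006,0.071,0,0,0,0.044,-0.006,0.071,0,0,0]}}

```text
clock: 12.75
eef_pos: [655.3, 86.9, 231.7]
eef_rot: [3.133, -0.002, 1.437]
wrist_force: [0.4, 0.4, -0.5]
finger_gap: 0.5
finger_force: 0.0
```

```bash
python3 - <<'E'
from h import *
print(manip.read_state()['eef_pos'])
p=nutprint();cv2.imwrite('pics/w4.png',cv2.resize(cv2.cvtColor(p,cv2.COLOR_RGB2BGR)[120:320,200:440],None,fx=2.5,fy=2.5))
E
```

```text
[655.33968967  86.87892998 231.71374306]
1992 [-34.4  82.6  88.7] [ 47.6 109.6 169.3]
-36 31 [89.1, 92.8, 95.2]
-30 60 [95.0, 98.7, 101.9]
-24 80 [100.0, 165.0, 167.4]
-18 201 [121.8, 166.5, 168.4]
-12 272 [127.5, 155.4, 166.1]
-6 246 [123.4, 139.4, 150.9]
0 199 [121.5, 136.4, 137.7]
6 212 [120.0, 133.3, 135.6]
12 183 [121.3, 126.2, 130.8]
18 103 [118.1, 122.2, 123.8]
24 116 [118.4, 121.2, 122.8]
30 95 [115.7, 120.1, 121.6]
36 111 [115.5, 119.2, 120.4]
42 83 [114.9, 117.8, 119.5]
```

View pics/w4.png

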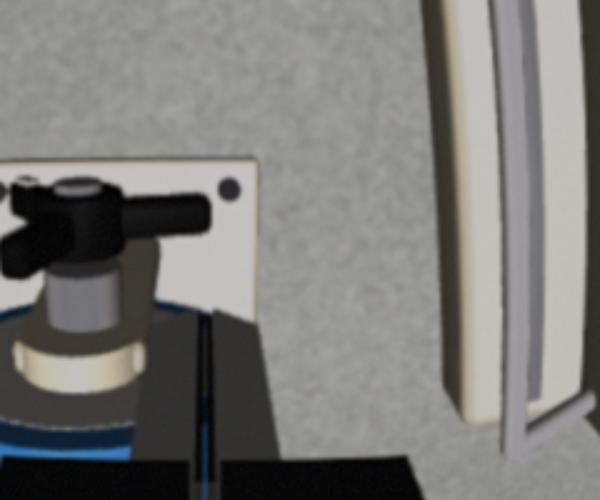

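Nut is now at about 229° (4.0 rad); the right-hand wing slopes 11° below horizontal. Going back to the lever for a second probe with averaged forces.

Emit:
{"name": "jog_arm", "arguments": {"plan": [-0.002,-0.04,0,0,0,0,-0.007,-0.242,0,0,0,0,-0.007,-0.242,0,0,0,0,-0.007,-0.242,0,0,0,0,-0.007,-0.242,0,0,0,0,-0.007,-0.242,0,0,0,0,-0.007,-0.242,-0.04,0,0,0,-0.007,-0.242,-0.08,0,0,0,-0.01,-0.245,-0.12,0,0,0,-0.018,-0.247,-0.12,0,0,0,-0.025,-0.25,-0.12,0,0,0,-0.025,-0.25,-0.12,0,0,0]}}

```text
clock: 14.0
eef_pos: [628.7, -163.1, 108.1]
eef_rot: [3.138, 0.001, 1.438]
wrist_force: [0.1, 0.1, 0.6]
finger_gap: 0.6
finger_force: 0.0
```

```bash
cat > r.py <<'E'
from h import *
import sys
b=np.array(eval(sys.argv[1])) if len(sys.argv)>1 else np.zeros(3)
A=[];
for i in range(6): A.append(manip.read_state());camera('side')
pos=np.mean([s['eef_pos'] for s in A],0);F=np.mean([s['wrist_force'] for s in A],0)
print(A[-1]['clock'],np.round(pos,1),'F',np.round(F,2),'sd',np.std([s['wrist_force'] for s in A],0).round(2))
for l in lev(pos):
    f=np.radians(173)+l;n=np.array([-np.sin(f),np.cos(f)]);Fs=RS[:2,:2].T@(F-b)[:2]
    s=RS[:2,:2].T@(pos[:2]-C[:2])-[0,-95]-np.sign(n)*[12.5,8]
    T=s[0]*Fs[1]-s[1]*Fs[0];T/=1000
    print('lever',l,'n.F',n@Fs,'T',T,'arm',s@[np.cos(f),np.sin(f)])
    for fr in(0,.06): print('cb',fr,np.cos(l-.12)-(T-fr)/1.05/np.sin(l-.12))
E
python3 r.py
python3 - <<'E'
from h import *
p,d,P=cloud('side');L=(P-C)@RS;hsv=cv2.cvtColor(p,cv2.COLOR_RGB2HSV);m=((hsv[...,0]<8)|(hsv[...,0]>172))&(hsv[...,1]>130)&(abs(L[...,0])<130)&(L[...,1]<-100)&(L[...,1]>-210)&(L[...,2]>90);q=L[m].mean(0)-[0,-95,0];print(m.sum(),q,np.degrees(np.arctan2(q[1],q[0]))%360-173)
E
```

```text
14.25 [ 629.1 -162.8  107.3] F [0.05 0.08 0.02] sd [0.37 0.3  0.66]
lever 2.118055257323814 n.F 0.0701015458239097 T 0.005977596298817918 arm 78.72154309551613
cb 0 -0.42063296716780224
cb 0.06 -0.3578458636931416
49 [-19.9488484  -85.19587715 128.33610865] 83.82146112970167
```

Emit:
{"name": "jog_arm", "arguments": {"plan": [-0.017,-0.003,0,0,0,0,-0.032,-0.009,0,0,0,0,-0.042,-0.015,0,0,0,0,-0.049,-0.0155,0,0,0,0,-0.056,-0.015,0,0,0,0,-0.0605,-0.013,0,0,0,0,-0.065,-0.011,0,0,0,0]}}

```text
clock: 15.05
eef_pos: [563.6, -173.7, 105.3]
eef_rot: [3.14, 0.001, 1.438]
wrist_force: [3.9, -5.0, 0.2]
finger_gap: 0.5
finger_force: 2.7
```

```bash
python3 r.py
```

```text
15.3 [ 563.5 -173.5  105.2] F [ 1.25 -3.47  0.59] sd [1.36 0.74 0.24]
lever 1.2705402982413507 n.F 2.8922985273836384 T 0.20374314329265025 arm 75.98988564503712
cb 0 0.1954592980484398
cb 0.06 0.25804837419108173
```

Emit:
{"name": "jog_arm", "arguments": {"plan": [-0.006,0.003,0,0,0,0,-0.0115,0.0065,0,0,0,0,-0.0175,0.011,0,0,0,0]}}

```text
clock: 15.65
eef_pos: [546.8, -162.6, 105.3]
eef_rot: [3.139, 0.0, 1.438]
wrist_force: [9.7, -2.2, -1.8]
finger_gap: 0.2
finger_force: 4.1
```

```bash
python3 r.py
```

```text
15.9 [ 546.4 -162.2  105.3] F [ 5.81 -1.31 -0.6 ] sd [1.86 0.71 0.96]
lever 1.0020655488866324 n.F 4.913147847182673 T 0.3982061690749069 arm 76.24579659207633
cb 0 0.14434303536186943
cb 0.06 0.21835717026244317
```

Emit:
{"name": "jog_arm", "arguments": {"plan": [-0.003,0.002,0,0,0,0,-0.0055,0.0055,0,0,0,0,-0.008,0.008,0,0,0,0,-0.0105,0.011,0,0,0,0]}}

```text
clock: 16.35
eef_pos: [536.4, -151.9, 105.4]
eef_rot: [3.139, 0.001, 1.438]
wrist_force: [9.6, -4.3, -1.5]
finger_gap: 0.2
finger_force: 4.4
```

```bash
python3 r.py
```

```text
16.6 [ 536.2 -151.6  105.3] F [ 6.94 -3.09 -0.76] sd [1.36 1.13 0.58]
lever 0.8105819021862876 n.F 6.289965466634552 T 0.5115763067534078 arm 76.58148662148771
cb 0 0.005998963373718191
cb 0.06 0.09570716626660114
```

Forward motion and hold disagree because of friction, so I'll measure the same angle slowly from both directions.

Emit:
{"name": "jog_arm", "arguments": {"plan": [0.001,-0.001,0,0,0,0,0.002,-0.002,0,0,0,0,0.003,-0.003,0,0,0,0,0.004,-0.004,0,0,0,0,0.005,-0.005,0,0,0,0,0.006,-0.006,0,0,0,0]}}

```text
clock: 17.25
eef_pos: [541.5, -157.7, 105.1]
eef_rot: [-3.141, 0.0, 1.438]
wrist_force: [1.6, -3.5, 2.0]
finger_gap: 0.8
finger_force: 1.9
```

```bash
sed -i 's/^pos=np.mean/print([(round(s["wrist_force"][0],1),round(s["wrist_force"][1],1)) for s in A])\npos=np.mean/' r.py; python3 r.py
```

```text
[(np.float64(1.6), np.float64(-3.5)), (np.float64(3.0), np.float64(-2.6)), (np.float64(2.6), np.float64(-4.2)), (np.float64(3.9), np.float64(-3.9)), (np.float64(4.3), np.float64(-5.5)), (np.float64(4.0), np.float64(-4.8))]
17.5 [ 541.6 -157.7  105.1] F [ 3.25 -4.06  1.77] sd [0.95 0.93 0.37]
lever 0.9165244908629403 n.F 5.199305159902071 T 0.3978947531579835 arm 76.43581987193708
cb 0 0.16914770162782222
cb 0.06 0.24907556722474888
```

Emit:
{"name": "jog_arm", "arguments": {"plan": [0.003,-0.003,0,0,0,0,0.006,-0.006,0,0,0,0,0.006,-0.006,0,0,0,0,0.005,-0.005,0,0,0,0,0.004,-0.004,0,0,0,0,0.003,-0.003,0,0,0,0,0.002,-0.002,0,0,0,0,0.001,-0.001,0,0,0,0,0,0,0,0,0,0]}}

```text
clock: 18.45
eef_pos: [542.0, -158.2, 105.2]
eef_rot: [3.14, 0.001, 1.438]
wrist_force: [5.7, -5.3, 0.3]
finger_gap: 0.7
finger_force: 4.3
```

```bash
python3 r.py
```

```text
[(np.float64(5.7), np.float64(-5.3)), (np.float64(4.3), np.float64(-6.5)), (np.float64(4.2), np.float64(-5.8)), (np.float64(4.7), np.float64(-5.1)), (np.float64(4.4), np.float64(-6.1)), (np.float64(4.3), np.float64(-5.2))]
18.7 [ 542.  -158.1  105.2] F [ 4.58 -5.67  0.74] sd [0.5  0.49 0.59]
lever 0.9232728974072465 n.F 7.288114624077129 T 0.5573139246700871 arm 76.38872587953513
cb 0 -0.04320905279818599
cb 0.06 0.03619655714153913
```

The average of both directions gives a bite cosine of about 0.09, so the nut is still about 0.3 rad short. I'll make one more small tightening push.

Emit:
{"name": "jog_arm", "arguments": {"plan": [0.008,-0.007,0,0,0,0,0.018,-0.014,0,0,0,0,0.032,-0.02,0,0,0,0,0.048,-0.021,0,0,0,0,0.073,-0.01,0,0,0,0,0.085,-0.005,0.04,0,0,0,0.09,0.0,0.085,0,0,0,0.1,0.02,0.12,0,0,0,0.113,0.245,0.12,0,0,0,0.113,0.245,0.12,0,0,0,0.113,0.245,0.12,0,0,0,0.113,0.245,0.12,0,0,0,0.113,0.245,0.12,0,0,0,0.113,0.245,0.12,0,0,0,0.113,0.245,0.12,0,0,0,0.113,0.245,0.12,0,0,0]}}

```text
clock: 20.35
eef_pos: [654.6, 86.2, 224.7]
eef_rot: [-3.141, 0.0, 1.437]
wrist_force: [0.5, -0.4, -0.1]
finger_gap: 0.6
finger_force: 0.0
```

Emit:
{"name": "jog_arm", "arguments": {"plan": [0,0,-0.04,0,0,0,0,0,-0.071,0,0,0,-0.01,0.0013,-0.071,0,0,0,-0.02,0.0026,-0.071,0,0,0,-0.03,0.004,-0.071,0,0,0,-0.036,0.0048,-0.071,0,0,0,-0.042,0.0055,-0.071,0,0,0,-0.048,0.0063,-0.071,0,0,0,-0.053,0.007,-0.071,0,0,0,-0.0575,0.0076,-0.071,0,0,0,-0.0575,0.0076,-0.071,0,0,0]}}

```text
clock: 21.45
eef_pos: [598.2, 94.4, 155.0]
eef_rot: [3.137, -0.0, 1.437]
wrist_force: [7.6, -2.4, 0.4]
finger_gap: 0.3
finger_force: 3.4
```

Emit:
{"name": "jog_arm", "arguments": {"plan": [0.02,-0.0026,0.01,0,0,0,0.057,-0.0076,0.04,0,0,0,0.057,-0.0076,0.071,0,0,0,0.057,-0.0076,0.071,0,0,0]}}

```text
clock: 21.85
eef_pos: [655.7, 87.0, 229.1]
eef_rot: [3.136, -0.001, 1.437]
wrist_force: [0.1, -0.7, 0.9]
finger_gap: 0.5
finger_force: 0.0
```

```bash
python3 - <<'E'
from h import *
print(manip.read_state()['eef_pos'])
p=nutprint()
p,d,P=cloud('side');L=(P-C)@RS;hsv=cv2.cvtColor(p,cv2.COLOR_RGB2HSV);m=((hsv[...,0]<8)|(hsv[...,0]>172))&(hsv[...,1]>130)&(abs(L[...,0])<130)&(L[...,1]<-100)&(L[...,1]>-210)&(L[...,2]>90);q=L[m].mean(0)-[0,-95,0];print(m.sum(),q,np.degrees(np.arctan2(q[1],q[0]))%360-173)
E
```

```text
[655.67008576  86.95009446 229.06390629]
2118 [-32.7  82.3  83.2] [ 48.3 109.7 164.1]
-36 26 [157.4, 159.4, 161.0]
-30 116 [156.8, 162.1, 163.4]
-24 187 [90.0, 158.1, 162.0]
-18 198 [120.7, 148.3, 153.9]
-12 223 [123.0, 139.3, 145.6]
-6 194 [121.6, 136.8, 138.2]
0 206 [120.6, 136.2, 137.6]
6 219 [119.2, 133.2, 136.2]
12 174 [122.4, 128.1, 131.1]
18 123 [123.7, 128.1, 129.2]
24 111 [124.1, 128.6, 130.0]
30 119 [123.9, 129.1, 130.5]
36 114 [124.7, 129.8, 131.3]
42 99 [126.5, 130.1, 131.2]
48 9 [125.9, 128.1, 129.1]
49 [-14.52693293 -88.0168474  126.3561881 ] 87.62798305360116
```

Nut is now at about 4.27 rad. Closing the lever.

Emit:
{"name": "jog_arm", "arguments": {"plan": [-0.002,-0.04,0,0,0,0,-0.007,-0.242,0,0,0,0,-0.007,-0.242,0,0,0,0,-0.007,-0.242,0,0,0,0,-0.007,-0.242,0,0,0,0,-0.007,-0.242,0,0,0,0,-0.007,-0.242,-0.04,0,0,0,-0.007,-0.242,-0.08,0,0,0,-0.01,-0.245,-0.12,0,0,0,-0.018,-0.247,-0.12,0,0,0,-0.025,-0.25,-0.12,0,0,0,-0.025,-0.25,-0.12,0,0,0]}}

```text
clock: 23.15
eef_pos: [629.1, -162.9, 107.7]
eef_rot: [3.139, 0.001, 1.438]
wrist_force: [0.4, -0.5, -0.1]
finger_gap: 0.5
finger_force: 0.0
```

Emit:
{"name": "jog_arm", "arguments": {"plan": [-0.017,-0.003,0,0,0,0,-0.032,-0.009,0,0,0,0,-0.042,-0.015,0,0,0,0,-0.049,-0.0155,0,0,0,0,-0.056,-0.015,0,0,0,0,-0.063,-0.012,0,0,0,0,-0.07,-0.009,0,0,0,0,-0.0765,-0.0045,0,0,0,0,-0.0825,0,0,0,0,0,-0.085,0.002,0,0,0,0,-0.0865,0.0035,0,0,0,0,-0.088,0.005,0,0,0,0]}}

```text
clock: 24.35
eef_pos: [542.2, -158.0, 106.2]
eef_rot: [3.137, 0.002, 1.438]
wrist_force: [8.7, -5.8, 2.3]
finger_gap: 0.6
finger_force: 4.8
```

```bash
python3 r.py
```

```text
[(np.float64(8.7), np.float64(-5.8)), (np.float64(7.2), np.float64(-3.6)), (np.float64(6.9), np.float64(-3.6)), (np.float64(6.3), np.float64(-3.9)), (np.float64(6.5), np.float64(-3.9)), (np.float64(6.8), np.float64(-4.1))]
24.6 [ 542.2 -157.9  106.2] F [ 7.06 -4.15  3.23] sd [0.78 0.74 0.44]
lever 0.922658941948823 n.F 7.632806096245682 T 0.601597097859267 arm 76.09425260903299
cb 0 -0.10184497381609081
cb 0.06 -0.022392281920188162
```

Emit:
{"name": "jog_arm", "arguments": {"plan": [-0.005,0.006,0,0,0,0,-0.0095,0.0125,0,0,0,0,-0.013,0.019,0,0,0,0,-0.016,0.026,0,0,0,0,-0.0185,0.033,0,0,0,0,-0.021,0.0405,0,0,0,0,-0.024,0.048,0,0,0,0,-0.029,0.0555,0,0,0,0,-0.033,0.062,0,0,0,0,-0.034,0.0655,0,0,0,0,-0.034,0.0675,0,0,0,0,-0.034,0.0675,0,0,0,0]}}

```text
clock: 25.85
eef_pos: [507.6, -93.5, 105.5]
eef_rot: [3.138, 0.006, 1.437]
wrist_force: [3.0, -30.1, -4.5]
finger_gap: 0.5
finger_force: 14.7
```

```bash
python3 r.py
```

```text
[(np.float64(3.0), np.float64(-30.1)), (np.float64(3.5), np.float64(-29.3)), (np.float64(3.1), np.float64(-28.9)), (np.float64(3.9), np.float64(-28.9)), (np.float64(4.4), np.float64(-30.8)), (np.float64(4.6), np.float64(-29.1))]
26.1 [507.5 -93.5 105.5] F [  3.77 -29.51  -3.82] sd [0.61 0.69 0.66]
lever 0.019301976551812997 n.F 27.81654555680359 T 1.8936005181583586 arm 65.41921655400549
cb 0 18.934516715895583
cb 0.06 18.36608903623294
```

At the stop (30 N reaction, lever ≈ 0). Withdrawing and checking that it stays.

Emit:
{"name": "jog_arm", "arguments": {"plan": [0,-0.01,0,0,0,0,-0.01,-0.04,0,0,0,0,-0.02,-0.08,0,0,0,0,-0.02,-0.08,0.04,0,0,0,-0.02,-0.08,0.09,0,0,0,-0.02,-0.1,0.12,0,0,0,-0.02,-0.1,0.12,0,0,0,-0.02,-0.1,0.12,0,0,0]}}

```text
clock: 26.95
eef_pos: [486.7, -189.8, 224.7]
eef_rot: [-3.141, -0.0, 1.438]
wrist_force: [-0.1, 0.1, -0.7]
finger_gap: 0.8
finger_force: 0.0
```

```bash
python3 - <<'E'
from h import *
p,d,P=cloud('scene');L=(P-C)@RS
hsv=cv2.cvtColor(p,cv2.COLOR_RGB2HSV);m=((hsv[...,0]<8)|(hsv[...,0]>172))&(hsv[...,1]>130)&(abs(L[...,0])<130)&(L[...,1]<-50)&(L[...,1]>-210)&(L[...,2]>90)
print(m.sum(),L[m].mean(0) if m.any() else 0)
p,d,P=cloud('side');L=(P-C)@RS;hsv=cv2.cvtColor(p,cv2.COLOR_RGB2HSV);m=((hsv[...,0]<8)|(hsv[...,0]>172))&(hsv[...,1]>130)&(abs(L[...,0])<130)&(L[...,1]<-50)&(L[...,1]>-210)&(L[...,2]>90);print(m.sum(),L[m].mean(0) if m.any() else 0)
cv2.imwrite('pics/s2.png',cv2.cvtColor(p,cv2.COLOR_RGB2BGR))
E
```

```text
46 [-81.66689249 -83.50866751 129.75390742]
75 [-80.03283952 -91.27668697 124.00458072]
```

View pics/s2.png

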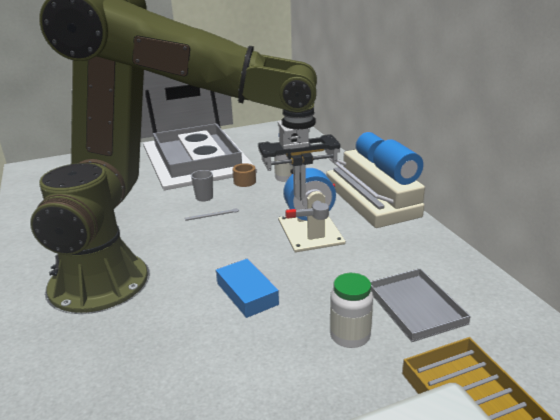

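The lever is shut: the red tip at (291,213) points to the robot's side, the arm is clear and the bystanders are untouched.

```bash
python3 -c "
from cell import manip;print(manip.sign_off())"
```

```text
the job is handed in; nothing more can be done
None
```

I tightened the nut to about 4.27 rad, so the lever should bite within a few degrees of straight out. That is inferred from wrist forces, as the clamp load can't be read directly. The lever is closed and stayed home after I withdrew, the other things look undisturbed, and I handed the job in at about 27 s.

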